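# Prime the pump of the refilled tall soap bottle

### The job

The taller of the two green pump bottles in the teal caddy over the basin has just been refilled: prime its pump with at least two full strokes, gently pressing the head straight down with the fingertips to the bottom of its stroke and letting it spring all the way back up each time, then take the hand away. Do not grasp or lift the bottle, keep it standing upright in its bay, and leave everything else in the caddy untouched: the shorter pump bottle, the cup with the scrubber and comb, the shoe brush and the nail clipper.

Things in the scene. Friction and masses are not known exactly. Their poses are not given: they have to be found in the camera images.
- trough: White ceramic wash trough on the counter, 310 mm deep (x), 860 mm wide (y), walls 85 mm high, with a 180 mm high splashback along its far side. Fixed. Origin: centre of the underside; x points away from the robot to the splashback. At either end, 385 mm from the middle, a steel wall tap reaches 110 mm out from the splashback; its top is 162 mm high.
- caddy: Teal caddy screwed to the splashback, 92 mm deep (x), 452 mm long (y). Fixed. Origin: centre of its underside, 86 to 112 mm over the counter; axes as the trough's. Floor and walls 4 mm thick; lip, ends and dividers 34 mm high, back 68 mm. A tray (180 mm inside, centre y = -132 mm) and three 84 x 84 mm bays (centres y = 4, 92, 180 mm), where the two bottles and the cup stand in any order.
- tall_bottle: The tall bottle to be primed: translucent green, round, 62 mm in diameter, body 110 mm high, white collar up to 138 mm, about 0.3 kg, loose, standing in one of the bays with about 11 mm of play all round. Origin: centre of the underside; z up; the spout points along its -x, roughly towards the robot and over the basin.
- tall_pump (a joint): Stroke of the tall bottle's pump head in m: 0 = fully up, 0.016 = bottom of its stroke. It moves straight down and springs back up by itself; it takes 3.5 N to start and 9.1 N at the bottom.
- tall_top (a point): Centre of the flat round thumb pad (29 mm in diameter, white) on top of the tall bottle's pump head: 174 mm above the bottle's underside when up; it moves with the head. The head is 17 mm thick; the spout (9 mm thick) reaches 57 mm from the centre, with its top 4 mm below the pad.
- short_bottle: The short squat pump bottle, to be left alone: same green plastic and same white pump, 72 mm in diameter, body 54 mm high. Loose, in another bay. Origin: centre of the underside; spout along its -x.
- short_pump (a joint): Stroke of the short bottle's pump head in m: 0 = fully up, 0.016 = bottom. To be left at 0.
- short_top (a point): Centre of the top of the short bottle's pump head, 122 mm above that bottle's underside.
- cup: Small white ceramic cup, 72 mm in diameter at the rim, 78 mm high, with a grey silicone scrubber disc and a red comb standing in it (the comb reaches 126 mm above the cup's underside). Loose, in the third bay; to be left alone. Origin: centre of the cup's underside.
- shoe_brush: Wooden shoe brush lying bristles down in the tray, 152 mm overall along y, 40 mm wide, 36 mm high. Loose; to be left alone. Origin: on the underside, near the middle of its length.
- nail_clipper: Steel nail clipper lying in the tray in front of the brush, 57 mm long (y), 14 mm wide, 13 mm high. Loose; to be left alone. Origin: centre of its underside.
Mind the look-alikes: they are no part of the job. Leave any purple look-alike of the tall_bottle alone.

How it is judged (in metres and radians):
On the way, in this order (a step that is already met when the one before it is completed fails the run):
1. the tall bottle's pump head is pressed down through its stroke (12 mm or more of 16) (value of joint tall_pump above 0.012 m), for 0.05 s.
2. it has come back up (within 2.5 mm) (value of joint tall_pump below 0.0025 m), for 0.1 s.
3. it is pressed down a second time (12 mm or more) (value of joint tall_pump above 0.012 m), for 0.05 s.
4. it has come back up again (within 2.5 mm) (value of joint tall_pump below 0.0025 m), for 0.1 s.
At the end, for the whole second after the job is handed in: Both pump heads are fully up (within 2.5 mm); the tall bottle stands at rest on the floor of its bay, upright (within 0.06 rad) and within 25 mm of where it stood; the short bottle, the cup, the brush and the clipper are where they were (within 6 mm) (value of joint each of tall_pump, short_pump below 0.0025 m and angle between tall_bottle's own z axis and vertical below 0.06 rad and z of tall_bottle in the frame of caddy below 0.008 m and distance of tall_bottle from where it was at the start of the episode below 0.025 m and linear speed of tall_bottle below 0.02 m/s and distance of each of short_bottle, cup, shoe_brush, nail_clipper from where it was at the start of the episode below 0.006 m); the robot touches nothing.
It fails at once if the tall bottle is lifted (its underside 6 mm or more above its bay's floor) or tipped by more than 0.15 rad (z of tall_bottle in the frame of caddy above 0.01 m or angle between tall_bottle's own z axis and vertical above 0.15 rad).
It fails at once if the tall bottle or its pump is pushed with more than 40 N (contact force between any of the fingers, the arm and tall_bottle above 40 N).
It fails at once if the short bottle is touched or its pump is pressed (contact force between any of the fingers, the arm and short_bottle above 0.5 N or value of joint short_pump above 0.004 m).
It fails at once if the cup, the scrubber or the comb is touched (contact force between any of the fingers, the arm and cup above 0.5 N).
It fails at once if the shoe brush or the nail clipper is touched (contact force between any of the fingers, the arm and shoe_brush above 0.5 N or contact force between any of the fingers, the arm and nail_clipper above 0.5 N).
It also fails if it takes over 42 s, if anything falls off the work surface, if the arm or the gripper's body presses on something with over 40 N, if the wrist force passes 120 N, or if a joint passes its speed limit or range.

### The arm

A 6-joint arm with a two-finger parallel gripper is mounted at the origin on the work surface. World frame = base frame: x ahead of the robot, y to its left, z up, the work surface at z = 0. Lengths are in m, angles in degrees, forces in N, time in s.
With the tool pointing down it reaches from about 0.4 to 0.825 m from the base axis. Payload 7 kg.
Tool frame: the origin (TCP) lies midway between the tips of the shut fingers; the grasp point (between the pads) lies 19 mm behind it; z points along the fingers, x is the direction in which the jaws open and shut, and the axes are right-handed (so a half turn about z gives the same grasp; the last joint's range is limited). The gripper opens to 88 mm and grips with 3 to 60 N. Pads are 19 mm wide; open, the fingers measure 130 mm over their backs; the gripper's body (78 mm by 193 mm) begins 47 mm behind the grasp point.
Start: joints at [-49.555, 20.546, 0.682, 0, -70.136, -16.507], TCP at [0.274, -0.617, 0.227] pointing down, gripper open.
Joint ranges: [-176.03, 176.03], [-82.01, 121.73], [-58.28, 71.71], [-173.87, 95.51], [-174.79, -0.11], [-173.66, 173.66]. Speed limits (degrees/s): [136.94, 136.94, 172.46, 180, 180, 180].

### API

Orientations are given as [roll, pitch, yaw] about the fixed x, y, z axes, in that order (R = Rz(yaw) Ry(pitch) Rx(roll)).
In Python, from plant import ctrl, vision, nets gives the robot as it stands.
- The arm moves only by the shell command python3 -m jog 'ROWS'. ROWS is text: rows parted by semicolons, each of 7 numbers parted by spaces: the turn, a rotation vector about the tool's x, y, z in units of 0.1 rad (1.0 is 0.1 rad), then the shift along the tool's x, y, z in units of 4 cm (1.0 is 4 cm), then the opening, from -1 (shut) to 1 (fully open). In form: rx ry rz x y z jaw; .... A call has 1 to 8 rows; each row shifts and turns the commanded pose from where the row before left it, along the tool's axes as they then stand; what a row does not reach is not made up. A row lasts 1/8 s, in which the tool goes at most 62.5 mm and 10.7 degrees, less where a joint would pass 70% of its speed; a pose out of reach is approached as far as the arm can. A call with a number of a shift or a turn outside -1 to 1 is refused whole. A call with a gripper value outside its range is refused whole. The fingers move at their own pace and stop on an object; the grip force is fixed at half the most. Time passes only in rows, so rows that do not move let the fingers close. It gives the time, the measured TCP pose, the force and the opening at its end, in the units of the state.
- ctrl.get_obs(): the state, without advancing time (a new reading comes with each control period).
- vision.snapshot(name): name is "side" or "top" or "wrist"; returns (picture, depth): 420x560x3 uint8, red, green, blue; 420x560 float32, m along the optical axis (not along the pixel's ray), 0 where there is no reading.
- vision.camera_info(name): a dict with "camera_matrix" (3x3 intrinsics, pixels), "camera_from_world" (4x4, takes a point from world to camera coordinates); the wrist camera has in their place "tool_from_camera" (4x4, takes a point from camera to tool coordinates, whose origin is the TCP and whose axes are the tool frame's). Camera axes: x right, y down, z forward; pixel columns grow to the right and rows downward; lengths in m; the calibration is good to about 2 mm. The wrist camera is an equidistant fisheye: a pixel r from the principal point sees the ray r / f radians off the axis. A picture is of the moment at which its call begins: read the wrist's pose just before it. camera_info takes no time and is no camera call.
- ctrl.close_job(): hands the job in, once; it reports no verdict.
Trained networks look in the newest picture that a camera, given by its name, has taken for a name from the list of things; names that differ only in an ending like _2 or _b are one class to them, and where a whole thing is asked for, a point or a joint stands for the part that bears it (a point fixed in the world has none). Each returns a list of dicts, best first, with "score" (0 to 1); they miss things now and then, are a little off and sometimes report something else, mostly with a low value. They report only what shows in the picture. A call takes as long as a camera call. They do not tell look-alikes from the thing itself.
- nets.boxes_of(target, camera): "location" ([x, y, z] in m, in world coordinates, good to about 4 mm: the middle of the surface that is visible of it).
The state is a dict: "clock": time; "joint_pos": joint angles; "qvel": joint speeds; "tau": joint torques, N m; "tool_pos": TCP position; "orientation": TCP orientation; "force": force on the tool from outside, world axes, zero at the start; "moment": the same for the moment, N m; "opening": finger opening in m.
Only numpy, scipy, OpenCV 4.12 (cv2) and the standard library are available. Lean on these libraries where they do the work, as an engineer would, in place of code of your own. Each camera call takes 0.05 s, during which the arm holds its last target.

## Working session

There is one attempt and no reset: what is moved stays moved. The work goes in short steps, Python scripts to look and compute and a shell command to move; the robot and the scene stay as the last step left them, time stands still between calls to the robot, and variables do not carry over. Pictures are saved under pics/ and viewed, and the job is handed in when it is done.

```bash
mkdir -p pics; ls
python3 - <<'E'
from plant import ctrl, vision, nets
import cv2
o=ctrl.get_obs();print({k:o[k] for k in("clock","tool_pos","orientation","force","opening")})
for n in("side","top"):
    p,d=vision.snapshot(n);cv2.imwrite(f"pics/{n}0.png",p[...,::-1])
    for t in("tall_bottle","short_bottle","cup","tall_top"):
        print(n,t,[(round(b['score'],2),[round(float(v),3) for v in b['location']]) for b in nets.boxes_of(t,n)][:3])
E
```

```text
pics
{'clock': 0.0, 'tool_pos': array([ 0.27364942, -0.61648997,  0.22560046]), 'orientation': array([-1.79991373e+02, -9.75516614e-02,  1.13930907e+02]), 'force': array([-0.76671523, -0.46658011,  0.00170145]), 'opening': 0.08769436548517051}
side tall_bottle [(0.89, [0.818, -0.127, 0.105]), (0.88, [0.724, -0.185, 0.115]), (0.82, [0.541, -0.056, 0.217])]
side short_bottle [(0.55, [0.542, -0.149, 0.167]), (0.16, [0.416, 0.006, 0.015])]
side cup [(0.75, [0.526, 0.044, 0.181]), (0.61, [0.562, -0.272, 0.144])]
side tall_top [(0.87, [0.707, -0.007, 0.168]), (0.81, [0.724, -0.173, 0.168]), (0.64, [0.538, -0.045, 0.281])]
top tall_bottle [(0.72, [0.539, -0.047, 0.22]), (0.71, [0.718, -0.16, 0.114]), (0.69, [0.811, -0.109, 0.115])]
top short_bottle [(0.72, [0.542, -0.128, 0.169])]
top cup [(0.57, [0.537, 0.045, 0.173])]
top tall_top [(0.7, [0.818, -0.105, 0.176]), (0.68, [0.708, 0.0, 0.174]), (0.68, [0.723, -0.162, 0.175])]
```

View pics/side0.png

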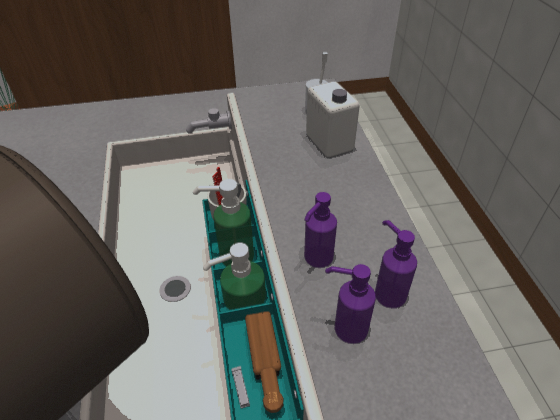

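View pics/top0.png

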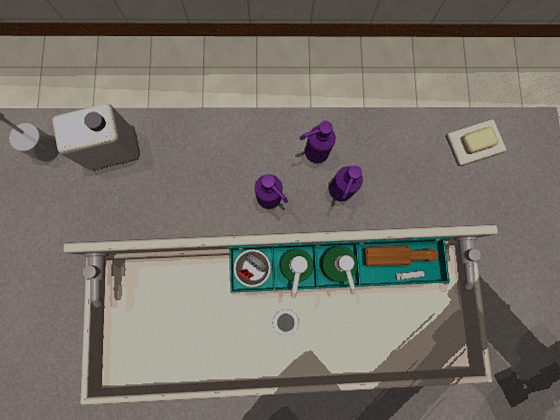

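Two green pump bottles stand in the caddy, at top (298,265) and (345,263). At side they are (228,190) and (239,252). The purple look-alikes stand on the counter behind. I'll measure both green heads and confirm in a crop.

```bash
cat > h.py <<'E'
import numpy as np
from plant import ctrl, vision, nets
def cloud(n,d):
    c=vision.camera_info(n);K=np.array(c["camera_matrix"]);T=np.linalg.inv(np.array(c["camera_from_world"]))
    v,u=np.indices(d.shape);P=np.stack([(u-K[0,2])*d/K[0,0],(v-K[1,2])*d/K[1,1],d],-1)
    W=P@T[:3,:3].T+T[:3,3];W[d<=0]=np.nan;return W
E
python3 - <<'E'
from h import *
import cv2
for n,crop in(("top",(230,310,220,400)),("side",(160,320,170,300))):
    p,d=vision.snapshot(n);W=cloud(n,d)
    a,b,c,e=crop
    cv2.imwrite(f"pics/{n}_crop.png",cv2.resize(p[a:b,c:e,::-1],None,fx=4,fy=4) if n=="top" else cv2.resize(p[a:b,c:e,::-1],None,fx=3.5,fy=3.5))
    for nm,y0,y1,z0 in(("tall",-.09,-.0,.20),("short",-.18,-.09,.19)):
        m=(W[...,0]>.42)&(W[...,0]<.60)&(W[...,1]>y0)&(W[...,1]<y1)&(W[...,2]>z0)
        Q=W[m]
        zt=np.percentile(Q[:,2],95) if len(Q) else 0
        T=Q[np.abs(Q[:,2]-zt)<.003]
        print(n,nm,len(Q),zt,len(T),T.mean(0) if len(T) else 0,T.min(0),T.max(0))
        v,u=np.nonzero(m);print(u.min(),u.max(),v.min(),v.max())
        print(np.histogram(Q[:,2],np.arange(.19,.3,.004))[0])
E
```

```text
top tall 945 0.27955838126092303 217 [ 0.54277293 -0.04558697  0.27873052] [ 0.50331309 -0.05863526  0.27660611] [ 0.55673586 -0.03289721  0.2817525 ]
280 312 248 297
[  0   0   0   1   0  28 179 225 117  12   2   2   1  18   0   0   0   0
   6  19  50 121 163   1   0   0   0]
top short 353 0.22863371909661492 151 [ 0.54601046 -0.13645246  0.22725387] [ 0.5322712  -0.14967964  0.22563573] [ 0.55953669 -0.12346727  0.23028586]
335 354 255 292
[ 34   0   0   0   0   5  18  53 106 136   1   0   0   0   0   0   0   0
   0   0   0   0   0   0   0   0   0]
side tall 1513 0.2787546080978087 195 [ 0.54160271 -0.04763315  0.2783569 ] [ 0.51269657 -0.06061877  0.27581201] [ 0.5557824  -0.03252014  0.28044946]
193 250 179 233
[  0   0  29  66  64  85 190 197 120  35  33  36  76 106  11  10   0   3
  43  64 113 100 132   0   0   0   0]
side short 633 0.2276340890535936 211 [ 0.54401875 -0.13736807  0.22669037] [ 0.53100194 -0.15059083  0.22464326] [ 0.55727755 -0.12235155  0.22956927]
203 249 243 273
[121   8   0   0   1  37  65 119 118 164   0   0   0   0   0   0   0   0
   0   0   0   0   0   0   0   0   0]
```

View pics/top_crop.png

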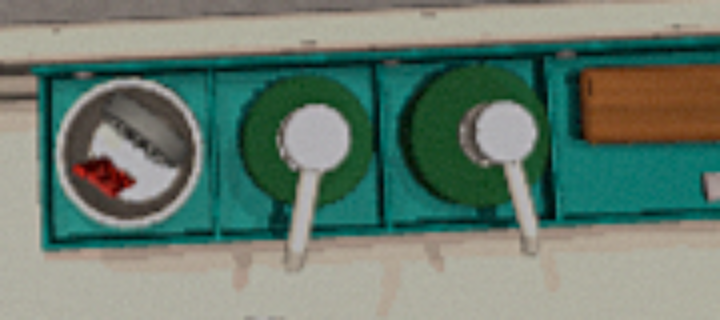

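View pics/side_crop.png

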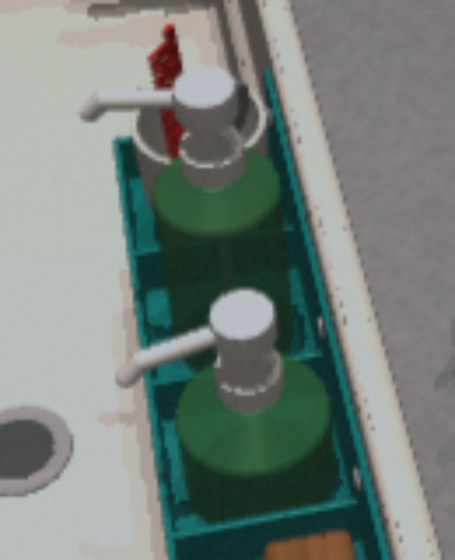

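Candidates: green at top (316,137 in the crop) has its pad at z 0.279 and stands in the middle bay. Green at (505,130) has its pad at z 0.227. The first is about 52 mm higher, so it is the tall bottle; the purple ones are look-alikes outside the caddy. The target pad is about (0.542, -0.046, 0.279). I'll shut the fingers, rise and travel.

```bash
python3 -m jog '0 0 0 0 0 -1 -1; 0 0 0 0 0 -1 -1; 0 0 0 0 0 -0.8 -1; 0 0 0 0.8 0.9 0 -1; 0 0 0 0.8 0.9 0 -1; 0 0 0 0.8 0.9 0 -1; 0 0 0 0.8 0.9 0 -1; 0 0 0 0.8 0.9 0 -1'
```

```text
clock: 1.6
tool_pos: [0.3738, -0.3962, 0.3388]
orientation: [180.0, 0.0, 113.9]
force: [0.7, -0.1, 0.8]
opening: 0.0132
```

```bash
python3 -m jog '0 0 0 0.8 0.95 0 -1; 0 0 0 0.8 0.95 0 -1; 0 0 0 0.8 0.95 0 -1; 0 0 0 0.8 0.95 0 -1; 0 0 0 0.8 0.95 0 -1; 0 0 0 0.8 0.95 0 -1; 0 0 0 0.8 0.95 0 -1; 0 0 0 0.5 0.6 0 -1'
python3 - <<'E'
from h import *
import cv2
o=ctrl.get_obs();print(o["tool_pos"],o["orientation"],o["force"],o["opening"])
for n in("side","top"):
    p,d=vision.snapshot(n);cv2.imwrite(f"pics/{n}1.png",p[...,::-1])
E
```

```text
clock: 2.6
tool_pos: [0.5401, -0.0549, 0.3387]
orientation: [180.0, -0.0, 114.0]
force: [0.9, -0.2, 0.8]
opening: 0.0001
[ 0.54012754 -0.05492651  0.33865133] [ 1.79978667e+02 -2.62418254e-03  1.14018782e+02] [ 0.86252837 -0.2317127   0.82099463] 0.00013482497047850335
```

View pics/side1.png

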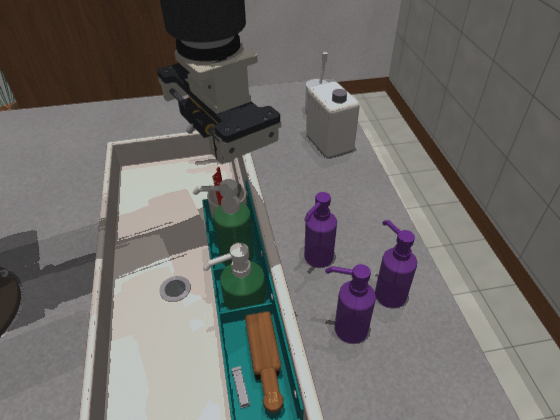

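The hand is over the middle-bay green bottle at (230,185), with the shut fingers above its head. I'll correct by 9 mm and descend to about 10 mm above the pad.

```bash
python3 -m jog '0 0 0 0.19 0.14 0 -1; 0 0 0 0 0 0.6 -1; 0 0 0 0 0 0.6 -1; 0 0 0 0 0 0 -1; 0 0 0 0 0 0 -1'
python3 - <<'E'
from h import *
import cv2
o=ctrl.get_obs();print(o["tool_pos"],o["force"])
p,d=vision.snapshot("side");cv2.imwrite("pics/side2.png",cv2.resize(p[140:280,160:300,::-1],None,fx=4,fy=4))
p,d=vision.snapshot("wrist");cv2.imwrite("pics/w2.png",p[...,::-1])
E
```

```text
clock: 3.32
tool_pos: [0.5419, -0.0482, 0.2918]
orientation: [179.9, 0.0, 113.9]
force: [-0.5, -0.8, 0.4]
opening: 0.0005
[ 0.5419057  -0.04815786  0.29179074] [-0.47451041 -0.77284883  0.40876375]
```

View pics/side2.png

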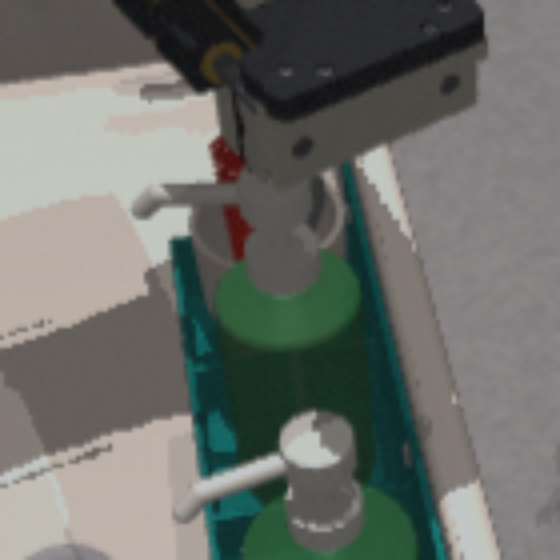

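View pics/w2.png

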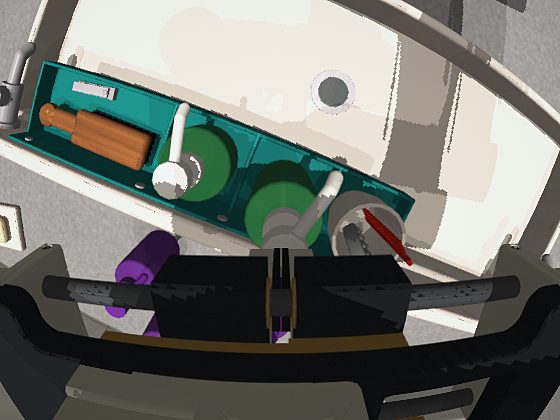

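The finger tips are centred over the tall head (wrist (282,245)), and the short head at wrist (172,178) is clear. I'll press in small steps and watch the force.

```bash
python3 -m jog '0 0 0 0.05 0.02 0.15 -1; 0 0 0 0 0 0.15 -1; 0 0 0 0 0 0.1 -1; 0 0 0 0 0 0 -1; 0 0 0 0 0 0 -1'; python3 -m jog '0 0 0 0 0 0.1 -1; 0 0 0 0 0 0.1 -1; 0 0 0 0 0 0 -1; 0 0 0 0 0 0 -1'
```

```text
clock: 4.05
tool_pos: [0.5417, -0.0456, 0.275]
orientation: [180.0, 0.0, 113.9]
force: [-1.0, 0.8, 4.9]
opening: 0.0004
clock: 4.55
tool_pos: [0.5418, -0.0457, 0.2674]
orientation: [179.9, 0.0, 113.9]
force: [-1.2, 0.5, 7.6]
opening: 0.0008
```

Force follows the pump's spring law (about 4 mm, then about 11.5 mm of stroke). I'll go on to the bottom.

```bash
python3 -m jog '0 0 0 0 0 0.08 -1; 0 0 0 0 0 0 -1; 0 0 0 0 0 0 -1'; python3 -m jog '0 0 0 0 0 0.03 -1; 0 0 0 0 0 0 -1; 0 0 0 0 0 0 -1'
```

```text
clock: 4.92
tool_pos: [0.5419, -0.0457, 0.2644]
orientation: [179.9, 0.0, 114.0]
force: [-2.0, 0.7, 8.3]
opening: 0.0003
clock: 5.3
tool_pos: [0.542, -0.0457, 0.2633]
orientation: [179.9, 0.0, 114.0]
force: [-1.7, 0.5, 8.8]
opening: 0.0006
```

```bash
python3 -m jog '0 0 0 0 0 0.03 -1; 0 0 0 0 0 0 -1; 0 0 0 0 0 0 -1'
python3 - <<'E'
from h import *
import cv2
o=ctrl.get_obs();print(o["tool_pos"],o["force"])
p,d=vision.snapshot("side");cv2.imwrite("pics/side3.png",cv2.resize(p[140:280,160:300,::-1],None,fx=4,fy=4))
E
```

```text
clock: 5.68
tool_pos: [0.5424, -0.0458, 0.2631]
orientation: [179.8, 0.1, 114.0]
force: [-3.6, 0.7, 12.5]
opening: 0.0007
[ 0.54237207 -0.04583316  0.26308059] [-3.60048261  0.70514618 12.50994606]
```

View pics/side3.png

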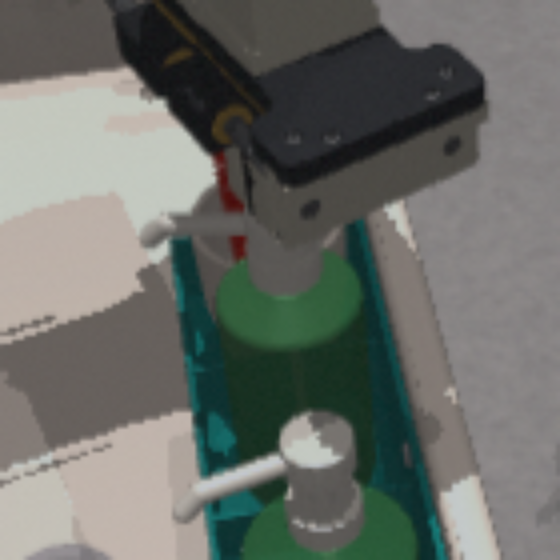

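The head is at the bottom of its stroke (force jumped to 12.5 N at z 0.263), with the spout down at (150,232) and the bottle upright. I'll release fully, wait, then take the second stroke.

```bash
python3 -m jog '0 0 0 0 0 -0.2 -1; 0 0 0 0 0 -0.2 -1; 0 0 0 0 0 -0.2 -1; 0 0 0 0 0 -0.05 -1; 0 0 0 0 0 0 -1; 0 0 0 0 0 0 -1; 0 0 0 0 0 0 -1'
python3 - <<'E'
from h import *
import cv2
o=ctrl.get_obs();print(o["tool_pos"],o["force"])
p,d=vision.snapshot("side");cv2.imwrite("pics/side4.png",cv2.resize(p[140:280,160:300,::-1],None,fx=4,fy=4))
E
```

```text
clock: 6.6
tool_pos: [0.5413, -0.0456, 0.2866]
orientation: [-180.0, -0.0, 113.9]
force: [0.2, 0.4, -0.2]
opening: 0.0005
[ 0.54131432 -0.04563037  0.28657679] [ 0.1525398   0.40751244 -0.1672911 ]
```

View pics/side4.png

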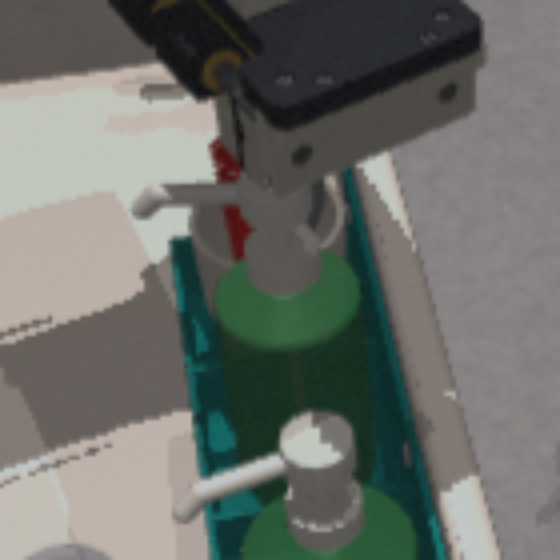

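The head is back up (spout at (150,200), as before the press). Now the second stroke, to the same depth.

```bash
python3 -m jog '0 0 0 0 0 0.2 -1; 0 0 0 0 0 0.15 -1; 0 0 0 0 0 0.1 -1; 0 0 0 0 0 0.1 -1; 0 0 0 0 0 0.04 -1; 0 0 0 0 0 0.02 -1; 0 0 0 0 0 0 -1; 0 0 0 0 0 0 -1'; python3 -m jog '0 0 0 0 0 0.03 -1; 0 0 0 0 0 0 -1; 0 0 0 0 0 0 -1'
```

```text
clock: 7.65
tool_pos: [0.542, -0.0457, 0.2637]
orientation: [179.9, 0.1, 114.0]
force: [-1.3, 0.2, 9.4]
opening: 0.0005
clock: 8.02
tool_pos: [0.5422, -0.0458, 0.263]
orientation: [179.9, 0.1, 114.0]
force: [-2.1, 1.0, 11.4]
opening: 0.0005
```

The second stroke bottomed out too. I'll release and retreat the way I came.

```bash
python3 -m jog '0 0 0 0 0 -0.2 -1; 0 0 0 0 0 -0.2 -1; 0 0 0 0 0 -0.2 -1; 0 0 0 0 0 -0.2 -1; 0 0 0 0 0 -0.8 -1; 0 0 0 0 0 -0.8 -1; 0 0 0 0 0 0 -1'; python3 -m jog '0 0 0 -0.7 -0.8 0 -1; 0 0 0 -0.7 -0.8 0 -1; 0 0 0 -0.7 -0.8 0 -1; 0 0 0 -0.7 -0.8 0 -1; 0 0 0 -0.7 -0.8 0 -1; 0 0 0 -0.7 -0.8 0 -1; 0 0 0 -0.7 -0.8 0 -1; 0 0 0 0 0 0 -1'
python3 - <<'E'
from h import *
import cv2
o=ctrl.get_obs();print(o["tool_pos"],o["force"])
for n in("top","side"):
    p,d=vision.snapshot(n);W=cloud(n,d);cv2.imwrite(f"pics/{n}5.png",p[...,::-1])
    for nm,y0,y1,z0 in(("tall",-.09,-.0,.20),("short",-.18,-.09,.19)):
        m=(W[...,0]>.42)&(W[...,0]<.60)&(W[...,1]>y0)&(W[...,1]<y1)&(W[...,2]>z0)
        Q=W[m]; zt=np.percentile(Q[:,2],95); T=Q[np.abs(Q[:,2]-zt)<.003]
        print(n,nm,zt,T.mean(0),T.min(0),T.max(0))
E
```

```text
clock: 8.9
tool_pos: [0.5424, -0.0457, 0.3599]
orientation: [179.8, 0.1, 113.9]
force: [-0.1, 0.6, -1.0]
opening: 0.0007
clock: 9.9
tool_pos: [0.4147, -0.3173, 0.3563]
orientation: [-179.9, -0.1, 113.7]
force: [0.4, 0.6, 0.7]
opening: 0.0006
[ 0.41473483 -0.31733671  0.35629689] [0.40798076 0.59172963 0.66296178]
top tall 0.7829415329911715 [ 0.48412331 -0.07927973  0.78206145] [ 0.46980511 -0.08999183  0.77994532] [ 0.50394111 -0.0659584   0.78471739]
top short 0.7833106369214073 [ 0.48172198 -0.10362438  0.78229342] [ 0.46952509 -0.12139276  0.78031175] [ 0.49900823 -0.09000252  0.78505445]
side tall 0.2787999157406614 [ 0.54128    -0.04754057  0.27836401] [ 0.50652132 -0.06140372  0.27584915] [ 0.55572915 -0.03071896  0.28115494]
side short 0.2274926990617671 [ 0.54397904 -0.1373594   0.22655277] [ 0.51407567 -0.1504748   0.22456909] [ 0.55803735 -0.12178111  0.22973649]
```

View pics/side5.png

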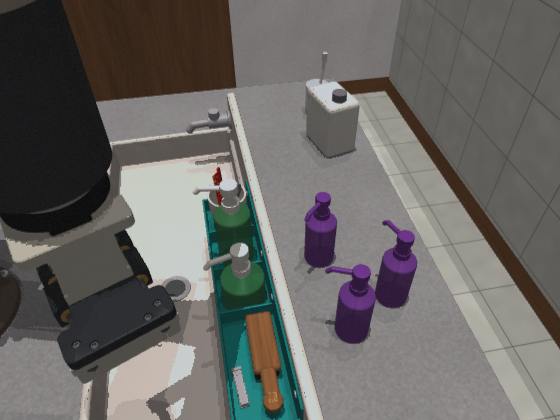

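View pics/top5.png

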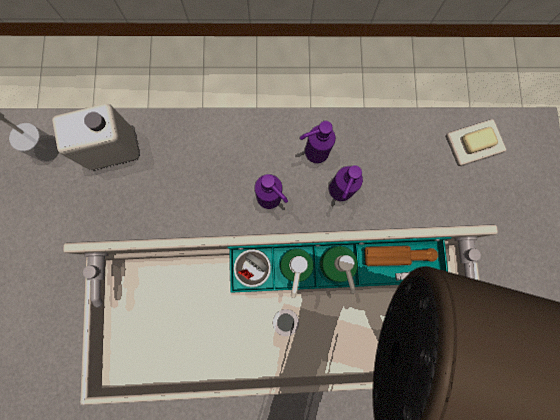

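Both heads are up, at the same heights and positions as before (side (228,187) and (239,251)). The cup, brush and clipper are unmoved, and the hand is clear of everything. Handing in.

```bash
python3 -c "
from plant import ctrl
print(ctrl.close_job())"
```

```text
the job is handed in; nothing more can be done
None
```

I primed the tall green bottle in the middle bay with two full strokes, pressing straight down with the shut fingertips, then took the hand away and handed the job in at about 10 s.

- **Strokes:** Both went to the bottom stop at z ≈ 0.263 m, where the measured force was 12.5 N and then 11.4 N. After the first release I waited and saw the head fully back up.
- **Last checks:** The side camera put the tall pad at z 0.279 m and the short one at 0.227 m, both within about 1 mm of their starting positions. The cup, brush and clipper look unmoved in the pictures; I did not measure them.
- **One failed check:** The arm blocked the top camera's depth reading at the end, so that last measurement rests on the side camera alone.

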